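Close a filter cassette in locking pliers and free it

ROBOT

A 6-joint arm with a two-finger parallel gripper is mounted at the origin on a cart in front of the work surface, level with it; the furniture and walls round the work are solid. World frame = base frame: x ahead of the robot, y to its left, z up, the work surface at z = 0. Lengths are in m, angles in rad, forces in N, time in s.
With the tool pointing down it reaches from about 0.3 to 0.775 m from the base axis. Payload 14.6 kg.
Tool frame: the origin (TCP) lies between the finger pads; the fingertips stand 8 mm ahead of it and the grasp point (between the pads) lies 11 mm behind it (ctrl.tip_reach is the distance from the TCP to the fingertips, in m); y points along the fingers, z is the direction in which the jaws open and shut, and the axes are right-handed (so a half turn about y gives the same grasp; the last joint's range is limited). The gripper opens to 94 mm and grips with 3 to 60 N. Pads are 16 mm wide; open, the fingers measure 119 mm over their backs; the gripper's body (75 mm by 177 mm) begins 78 mm behind the grasp point.
Start: joints at [1.13, 0.3, 1.521, -0, 1.321, -0.067], TCP at [0.201, 0.512, 0.179] pointing down, gripper open.
Joint ranges: [-3.03, 3.03], [-0.79, 2.21], [0.23, 2.52], [-1.04, 4.18], [0, 3.07], [-2.55, 2.55]. Speed limits (rad/s): [2.22, 2.22, 2.57, 3.14, 3.14, 3.14].

INTERFACE

Orientations are given as [roll, pitch, yaw] about the fixed x, y, z axes, in that order (R = Rz(yaw) Ry(pitch) Rx(roll)).
In Python, from station import ctrl gives the robot as it stands.
- The arm moves only by the tool play_rows, never from a script. Its arguments are lists of equal length, an entry for each row: "twist": the turn, a rotation vector about the world's x, y, z as a fraction of full scale, a list of three; "travel": the shift along the world's x, y, z as a fraction of full scale, a list of three; "grip": the gripper's target within -1 to 1 (shut at 1, half-way at 0, fully open at -1). A call has 1 to 12 rows; each row shifts and turns the commanded pose from where the row before left it; what a row does not reach is not made up. Full scale, the value 1, is 5 cm for a shift and 90 degrees for a turn. A row lasts 1/10 s, in which the tool goes at most 50 mm and 8.59 degrees, less where a joint would pass 70% of its speed; a pose out of reach is approached as far as the arm can. A call with a number of a shift or a turn outside -1 to 1 is refused whole. A call with a gripper value outside its range is refused whole. The fingers move at their own pace and stop on an object; "force" is the grip in N (left out, the last holds). Time passes only in rows, so rows that do not move let the fingers close. It gives the time, the measured TCP pose, the force and the opening at its end, in the units of the state.
- ctrl.get_obs(): the state, without advancing time (a new reading comes with each control period).
- ctrl.camera(name): name is "scene" or "top" or "wrist"; returns a dict with "img" (384x512x3 uint8, red, green, blue), "vfov" (degrees; the focal length in pixels is half the picture's height over the tangent of half this angle, whatever the lens; pixels are square), "cx", "cy" (the principal point, pixels), "k1" (the pictures are not rectified: a ray, as slopes to the right and down, at radius r is drawn at 1 + k1 r^2 times it, then the intrinsics apply), "rvec" (rotation vector, rad) and "tvec" (3), from world to camera coordinates, as OpenCV has them. Camera axes: x right, y down, z forward; pixel columns grow to the right and rows downward; lengths in m; the calibration is good to about 2 mm. A picture is of the moment at which its call begins. There is no depth.
- ctrl.hand_in(): hands the job in, once; it reports no verdict.
Trained networks look in a picture, given as the dict that the camera call returned (one of the last four; its "shot" number tells which), for a name from the list of things; names that differ only in an ending like _2 or _b are one class to them, and where a whole thing is asked for, a point or a joint stands for the part that bears it (a point fixed in the world has none). Each returns a list of dicts, best first, with "confidence" (0 to 1); they miss things now and then, are a little off and sometimes report something else, mostly with a low value. They report only what shows in the picture. A call takes as long as a camera call. They do not tell look-alikes from the thing itself.
- ctrl.boxes_of(name, picture): "point" ([column, row] in pixels, amid what is visible of it).
- ctrl.trace(name, picture): "pixels" (384x512 bool, what is visible of it) and "point" ([column, row] in pixels, amid what is visible of it).
The state is a dict: "time_s": time; "qpos": joint angles; "joint_vel": joint speeds; "tau": joint torques, N m; "ee_pos": TCP position; "eef_rot": TCP orientation; "force": force on the tool from outside, world axes, zero at the start; "moment": the same for the moment, N m; "grip_width": finger opening in m.
Only numpy, scipy, OpenCV 4.12 (cv2) and the standard library are available. Lean on these libraries where they do the work, as an engineer would, in place of code of your own. Each camera call takes 0.05 s, during which the arm holds its last target.

TASK

Press the half-open filter cassette fully shut with the bench locking pliers: push the moving handle down over centre until the pliers stay locked by themselves with your hand off them. Then press the release lever at the back so that the jaw springs open, leaving the shut cassette standing in its nest. Feel your way on handle and lever and never force them against their stops, do not touch the cassette, and leave the things round about where they are.

Things in the scene. Friction and masses are not known exactly. Their poses are not given: they have to be found in the camera images.
- pliers: Steel locking pliers upright on a grey base plate (300 x 70 x 10 mm, x -195 to +105 mm). Origin on the mat under the moving handle's pivot, +x to the jaws, z up; that pivot's axis is along y, 95 mm up. Lower jaw and lower handle are fixed; the lower handle's two side plates (36 mm wide overall, top 66 mm above the mat) run to x = -185 mm. A hidden adjusting screw shifts where the handle locks.
- nest (a point): Centre of the floor of the round nest on the lower jaw, 60 mm in front of the pivot and 30 mm above the mat; a rim 6 mm high and 43 mm in inner diameter keeps the cassette in place.
- handle: Moving upper handle, a bar with a black sleeve 22 mm wide, 18 mm thick, 70 to 135 mm behind the pivot; its end is at 145 mm. Origin on the pivot, -x along the bar to its end, z its upper side. Open, it slopes up to the back by 0.39 to 0.83 rad and stands anywhere in about 0.19 rad of idle play; locked, it slopes by -0.13 to +0.13 rad, depending on the hidden screw. More than 30 N harms it.
- handle_top (a point): Place to push straight down: top of the moving handle's sleeve, 100 mm from the pivot; 91 to 117 mm above the mat when locked. Going down the handle is idle, then resists with up to about 15 N, goes slack at the centre, is pulled on by 0.05 rad (about 5 mm) and meets a hard stop, all at heights the hidden screw shifts. Let go short of the centre, it springs up.
- jaw (a joint): Angle of the upper jaw in rad: 0 open, about 0.10 closed on the cassette, both just before centre and when locked (it does not tell the two apart). It follows the handle after the idle play. Its round rubber pad presses on the cassette's lid.
- lever: Release lever, a steel rocker in the back end of the lower handle. Origin on its pivot (axis along y), 165 mm behind the handle's pivot, 62 mm above the mat; -x runs back to its thumb pad. Its front roller lies under the moving handle and lifts it over centre when the thumb pad is pressed. It returns by itself. Hard stop at 0.46 rad. More than 30 N harms it.
- lever_pad (a point): Middle of the top of the release lever's dark thumb pad (36 x 26 mm), 48 mm behind the lever's pivot, 67 mm above the mat at rest. Pressed down it moves freely (about 2 N), then needs 3 to 8 N, then handle and jaw spring open: after 5 to 19 mm of travel, depending on the hidden screw; the hard stop comes at 21 mm.
- cassette: Round white plastic filter cassette, 41 mm in diameter, standing loose in the nest; origin at the centre of its underside. 31 mm tall half open, 26 mm shut.
- lid (a joint): How far the cassette's press-fit upper half has been pushed down, in m: 0 half open (5 mm gap), 0.005 fully shut. It needs about 22 N and stays where it is left.
- timer: Bystander: bench timer 66 x 62 x 18 mm, loose on the mat beside the pliers; origin under its centre.
- petri_2: Bystander: petri dish, 62 mm in diameter, 15 mm high, loose; origin under its centre.
- check_vial: Bystander: small upright screw-cap vial, 26 mm in diameter, 62 mm high, loose; origin under its centre.
Not all that is in view belongs to the job. Of the things like the cassette, leave any that is blue, brown or orange; of the rest the smaller one is meant.

How it is judged:
By the outcome, as a careful person would: the job done as asked, in the order asked, and still so for the second after the job is handed in, with the robot touching nothing.
It also fails if it takes over 48 s, if anything falls off the work surface, if the arm or the gripper's body presses on something with over 40 N, if the wrist force passes 120 N, or if a joint passes its speed limit or range.

## Working session

There is one attempt and no reset: what is moved stays moved. The work goes in short steps, Python scripts to look and compute and a tool call to move; the robot and the scene stay as the last step left them, time stands still between calls to the robot, and variables do not carry over. Pictures are saved under pics/ and viewed, and the job is handed in when it is done.

Besides the shell and the picture viewer there is one more tool, called after ">>>" as name(argument=value, ...) on one line, values as JSON. play_rows: Moves the arm, as the interface text tells. Its arguments: {"type":"object","properties":{"twist":{"type":"array"},"travel":{"type":"array"},"grip":{"type":"array"},"force":{"type":"number"}},"required":["twist","travel","grip"]}

```bash
ls; mkdir -p pics; cat > h.py <<'E'
import numpy as np,cv2,json
from station import ctrl
def shot(n,fn):
    p=ctrl.camera(n); cv2.imwrite('pics/'+fn,cv2.resize(p['img'],(768,576),interpolation=cv2.INTER_CUBIC)[:,:,::-1]); return p
def cal(p):
    f=192/np.tan(np.radians(p['vfov'])/2); R=cv2.Rodrigues(np.array(p['rvec'],float))[0]; return f,R,np.array(p['tvec'],float)
def ray(p,px):
    f,R,t=cal(p); u=np.array([(px[0]-p['cx'])/f,(px[1]-p['cy'])/f]); s=u.copy()
    for _ in range(30): s=u/(1+p['k1']*(s@s))
    d=R.T@np.array([s[0],s[1],1]); return -R.T@t,d/np.linalg.norm(d)
def onz(p,px,z):
    c,d=ray(p,px); return c+d*(z-c[2])/d[2]
def proj(p,X):
    f,R,t=cal(p); c=R@np.array(X,float)+t; s=c[:2]/c[2]; s=s*(1+p['k1']*(s@s)); return np.array([s[0]*f+p['cx'],s[1]*f+p['cy']])
def tri(pairs):
    A=np.zeros((3,3));b=np.zeros(3)
    for p,px in pairs:
        c,d=ray(p,px);M=np.eye(3)-np.outer(d,d);A+=M;b+=M@c
    return np.linalg.solve(A,b)
E
python3 - <<'E'
from h import *
for n in ['scene','top']:
    p=shot(n,n+'0.png'); print(n,p['vfov'],p['k1'],-cal(p)[1].T@cal(p)[2])
    for k in ['pliers','handle','handle_top','lever','lever_pad','nest','cassette','jaw','timer','petri_2','check_vial']:
        print(k,[(np.round(d['point'],1).tolist(),round(d['confidence'],2)) for d in ctrl.boxes_of(k,p)][:4])
o=ctrl.get_obs();print(o)
E
```

```text
pics
scene 55.215515765907064 0.03564828941326294 [ 0.06016238 -0.54158611  0.49860173]
pliers [([264.6, 217.5], 0.74)]
handle [([266.0, 183.5], 0.92)]
handle_top [([263.9, 181.1], 0.59)]
lever [([310.7, 234.0], 0.86)]
lever_pad [([304.0, 231.1], 0.66)]
nest [([260.8, 215.3], 0.68)]
cassette [([156.7, 229.7], 0.86), ([204.5, 189.4], 0.73), ([226.5, 197.1], 0.68), ([181.7, 208.2], 0.61)]
jaw [([228.0, 184.3], 0.63)]
timer [([215.2, 237.8], 0.8)]
petri_2 [([275.5, 205.3], 0.52)]
check_vial [([252.7, 240.6], 0.83)]
top 47.08060648853818 -0.104272425331749 [0.3713499  0.0200508  0.93914372]
pliers [([262.9, 175.8], 0.83)]
handle [([274.1, 164.9], 0.55)]
handle_top [([276.3, 168.7], 0.6)]
lever [([323.1, 174.8], 0.62)]
lever_pad [([322.8, 170.9], 0.86)]
nest [([266.8, 180.8], 0.55)]
cassette [([177.5, 228.2], 0.94), ([156.2, 179.3], 0.78), ([208.3, 185.4], 0.63), ([200.6, 135.8], 0.62)]
jaw [([222.6, 177.2], 0.83)]
timer [([244.6, 231.0], 0.78), ([320.0, 172.2], 0.69)]
petri_2 [([240.4, 142.2], 0.55)]
check_vial [([265.6, 179.2], 0.35)]
{'time_s': 1.2, 'qpos': array([ 1.13039259e+00,  2.99856177e-01,  1.52100108e+00, -8.40900389e-06,
        1.32067158e+00, -6.66168211e-02]), 'joint_vel': array([ 2.76932158e-04, -8.71437794e-04,  8.43415369e-04,  2.87035652e-04,
        5.98055100e-04, -7.07042935e-05]), 'tau': array([-9.91392517e-04, -5.31659317e+01, -3.52919948e+01,  7.07933865e-02,
        2.12029286e-02, -5.47818115e-05]), 'ee_pos': array([0.20084238, 0.51201756, 0.17856917]), 'eef_rot': array([-1.57073319e+00, -1.23778378e-05, -3.73784836e-01]), 'force': array([ 0.23989033, -0.18772146,  0.67485998]), 'moment': array([-1.34328335e-05,  1.26700310e-02, -1.51047243e-02]), 'grip_width': 0.09402198819459633}
```

View pics/scene0.png

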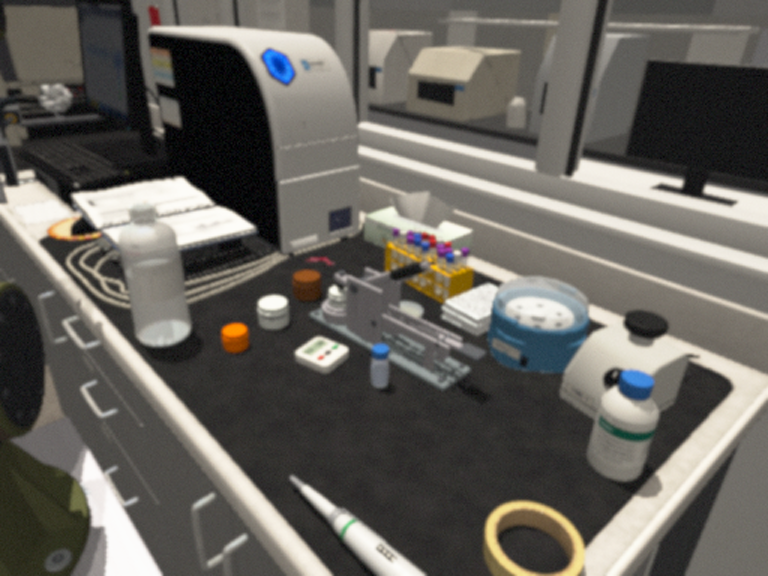

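View pics/top0.png

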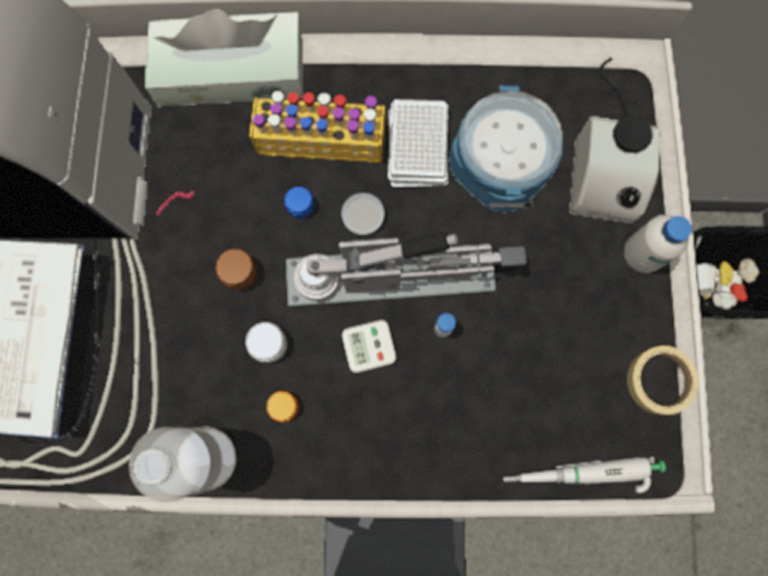

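The pliers lie with the jaws to the left (+y) and handle and lever to the right, around top (290–525, 235–305). The cassette is at top (318,275). I'll zoom in for the pose.

```bash
python3 - <<'E'
from h import *
p=ctrl.camera('top');q=ctrl.camera('scene')
import pickle; pickle.dump((p,q),open('c.pkl','wb'))
a=p['img'][145:215,180:360];cv2.imwrite('pics/t1.png',cv2.resize(a,None,fx=4.4,fy=4.4,interpolation=cv2.INTER_CUBIC)[:,:,::-1])
a=q['img'][165:265,195:335];cv2.imwrite('pics/s1.png',cv2.resize(a,None,fx=5.5,fy=5.5,interpolation=cv2.INTER_CUBIC)[:,:,::-1])
E
```

```text
(no output)
```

View pics/t1.png

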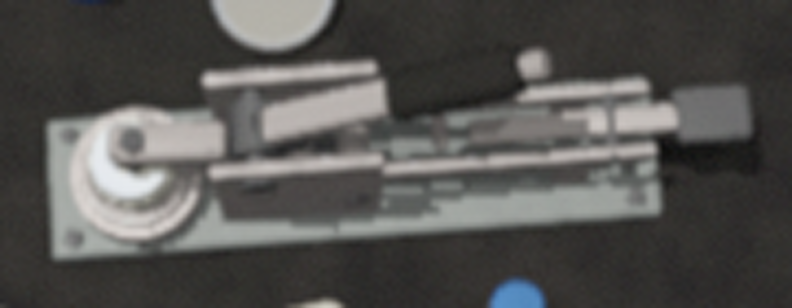

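View pics/s1.png

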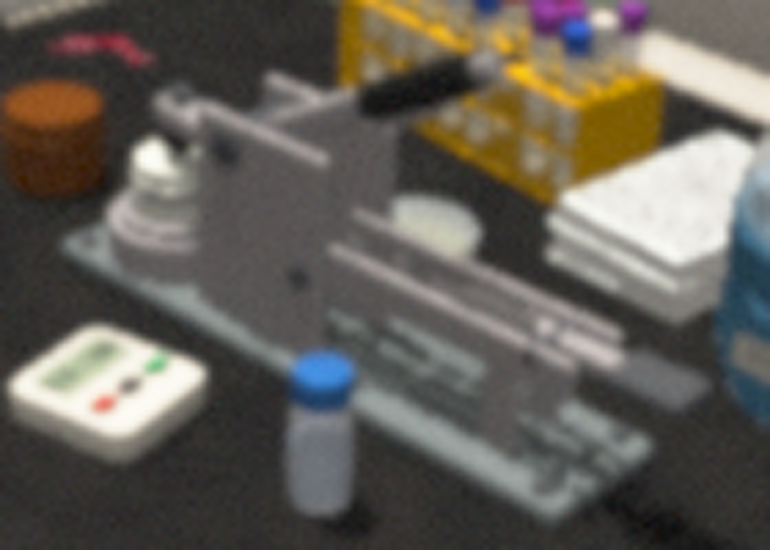

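```bash
cat > fit.py <<'E'
from h import *
import pickle
from scipy.optimize import least_squares
p,q=pickle.load(open('c.pkl','rb'))
T=lambda a:(180-.4+a[0]/4.4,145-.4+a[1]/4.4)
S=lambda a:(195-.4+a[0]/5.5,165-.4+a[1]/5.5)
obs=[(p,T((47,120)),(.105,-.035,.01)),(p,T((54,260)),(.105,.035,.01)),(p,T((661,214)),(-.195,.035,.01)),
(p,T((748,86)),(-.231,-.013,.067)),(p,T((750,138)),(-.231,.013,.067)),(p,T((680,142)),(-.195,.013,.067)),(p,T((676,88)),(-.195,-.013,.067)),
(q,S((65,243)),(.105,.035,.01)),(q,S((550,520)),(-.195,.035,.01)),(q,S((652,440)),(-.195,-.035,.01)),
(q,S((708,382)),(-.231,-.013,.067))]
def W(v,X):
    c,s=np.cos(v[2]),np.sin(v[2]);return np.array([v[0]+c*X[0]-s*X[1],v[1]+s*X[0]+c*X[1],X[2]])
def res(v): return np.concatenate([proj(c,W(v,X))-px for c,px,X in obs])
v=least_squares(res,[.4,0,1.6],loss='soft_l1').x
if __name__=='__main__':
    print(v,np.round(res(v).reshape(-1,2),1).tolist())
    for n,X in dict(pad=(-.213,0,.067),pivot=(0,0,.095),nest=(.06,0,.03)).items(): print(n,W(v,X),proj(p,W(v,X)),proj(q,W(v,X)))
    # handle angle: knob end at (-.145cos, z)
    for th in np.arange(.3,.95,.1):
        X=(-.145*np.cos(th),0,.095+.145*np.sin(th));a=proj(p,W(v,X));b=proj(q,W(v,X))
        print(round(th,2),W(v,X).round(3),((a-[179.6,144.6])*4.4).round(),((b-[194.6,164.6])*5.5).round())
E
python3 fit.py
```

```text
[0.58857088 0.06306216 1.64920164] [[-0.1, -0.0], [-0.4, -0.4], [0.4, 0.2], [-0.2, -0.3], [0.9, 0.0], [-0.6, 0.3], [-1.1, 0.4], [-1.3, -0.0], [0.2, -0.6], [0.5, 0.7], [1.1, 0.5]]
pad [ 0.60525411 -0.14928348  0.067     ] [341.53563167 170.4762745 ] [313.81305321 233.49179054]
pivot [0.58857088 0.06306216 0.095     ] [237.27528569 174.2205046 ] [242.78902172 189.02718705]
nest [0.58387138 0.12287783 0.03      ] [210.49379846 183.85950923] [226.22566837 203.68306534]
0.3 [ 0.599 -0.075  0.138] [571.  83.] [517. 152.]
0.4 [ 0.599 -0.07   0.151] [563.  75.] [509. 117.]
0.5 [ 0.599 -0.064  0.165] [552.  67.] [499.  81.]
0.6 [ 0.598 -0.056  0.177] [536.  60.] [486.  47.]
0.7 [ 0.597 -0.047  0.188] [517.  53.] [470.  13.]
0.8 [ 0.596 -0.038  0.199] [495.  47.] [453. -19.]
0.9 [ 0.596 -0.027  0.209] [469.  42.] [433. -50.]
```

```bash
python3 - <<'E'
from fit import *
a=tri([(p,(155/1.5,465/1.5)),(q,(145/1.5,212/1.5))]);print('bottle cap',a)
print('analyzer corner at table',onz(p,(138/1.5,235/1.5),0), 'knob', tri([(p,T((535,65))),(q,S((487,67)))]))
for th in [.57,.39,.13,0,-.13]:
    print(th,W(v,(-.1*np.cos(th)+.009*np.sin(th),0,.095+.1*np.sin(th)+.009*np.cos(th))).round(4))
E
```

```text
bottle cap [0.33080404 0.27073808 0.21529754]
analyzer corner at table [0.6524346  0.39692584 0.        ] knob [ 0.59862262 -0.0566633   0.16806958]
0.57 [ 0.5948 -0.016   0.1565]
0.39 [ 0.5955 -0.0257  0.1413]
0.13 [ 0.5962 -0.0346  0.1169]
0 [ 0.5964 -0.0366  0.104 ]
-0.13 [ 0.5964 -0.037   0.091 ]
```

>>> play_rows(twist=[[0, 0, 0], [0, 0, 0], [0, 0, 0], [0, 0, 0], [0, 0, 0], [0, 0, 0], [0, 0, 0], [0, 0, 0], [0, 0, 0], [0, 0, 0], [0, 0, 0], [0, 0, 0]], travel=[[0, 0, 0.6], [0, 0, 0.6], [0, 0, 0.6], [0, 0, 0.6], [0, 0, 0.6], [0.2, -0.3, 0], [0.4, -0.6, 0], [0.4, -0.6, 0], [0.4, -0.6, 0], [0.4, -0.6, 0], [0.4, -0.6, 0], [0.4, -0.6, 0]], grip=[1, 1, 1, 1, 1, 1, 1, 1, 1, 1, 1, 1], force=20)

```text
time_s: 2.5
ee_pos: [0.3313, 0.3152, 0.3279]
eef_rot: [-1.571, 0.0, -0.374]
force: [-0.5, 0.2, -0.3]
grip_width: 0.0019
```

>>> play_rows(twist=[[0, 0, -0.08], [0, 0, -0.08], [0, 0, -0.08], [0, 0, -0.08], [0, 0, -0.08], [0, 0, -0.08], [0, 0, -0.08], [0, 0, -0.08], [0, 0, -0.07], [0, 0, 0], [0, 0, 0], [0, 0, 0]], travel=[[0.48, -0.6, 0], [0.48, -0.6, 0], [0.48, -0.6, 0], [0.48, -0.6, 0], [0.48, -0.6, 0], [0.48, -0.6, 0], [0.48, -0.6, 0], [0.48, -0.6, 0], [0.48, -0.6, 0], [0.48, -0.6, -0.3], [0.48, -0.6, -0.6], [0, 0, -0.6]], grip=[1, 1, 1, 1, 1, 1, 1, 1, 1, 1, 1, 1])

```text
time_s: 3.7
ee_pos: [0.5958, -0.0168, 0.2507]
eef_rot: [-1.572, -0.0, -1.493]
force: [0.3, 0.9, -0.3]
grip_width: 0.0005
```

```bash
python3 - <<'E'
from h import *
p=shot('scene','s2.png'); shot('wrist','w2.png');o=ctrl.get_obs();print(o['ee_pos'],o['eef_rot'],o['force'],o['moment'])
E
```

```text
[ 0.59322868 -0.01402666  0.24855054] [-1.57886470e+00  1.31213793e-03 -1.49063130e+00] [-0.10234982 -0.29065471  0.33276001] [-0.06370234  0.07311535  0.00203258]
```

View pics/s2.png

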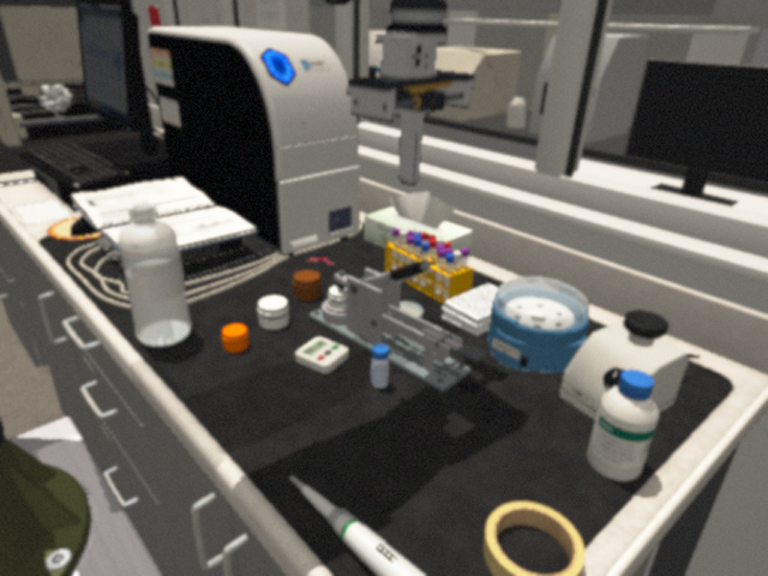

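View pics/w2.png

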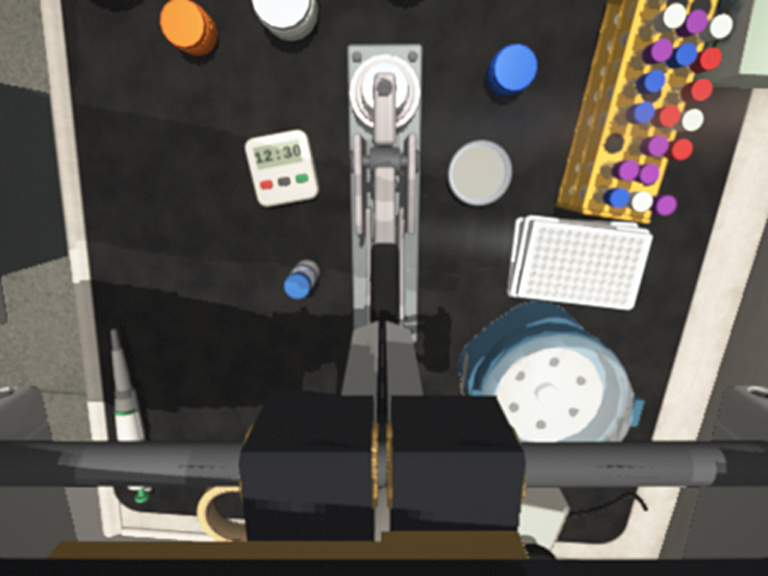

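>>> play_rows(twist=[[0, 0, 0], [0, 0, 0], [0, 0, 0], [0, 0, 0], [0, 0, 0], [0, 0, 0], [0, 0, 0], [0, 0, 0], [0, 0, 0]], travel=[[0, -0.1, -0.3], [0, 0, -0.4], [0, 0, -0.3], [0, 0, -0.1], [0, 0, -0.06], [0, 0, -0.06], [0, 0, -0.06], [0, 0, -0.06], [0, 0, -0.06]], grip=[1, 1, 1, 1, 1, 1, 1, 1, 1])

```text
time_s: 4.7
ee_pos: [0.5949, -0.018, 0.1836]
eef_rot: [-1.571, -0.0, -1.489]
force: [-0.1, 0.3, -0.2]
grip_width: 0.0004
```

```bash
python3 - <<'E'
from h import *
p=ctrl.camera('scene');o=ctrl.get_obs();print(o['ee_pos'],o['eef_rot'],o['force'],o['moment'])
a=p['img'][115:265,195:335];cv2.imwrite('pics/s3.png',cv2.resize(a,None,fx=4,fy=4,interpolation=cv2.INTER_CUBIC)[:,:,::-1])
E
```

```text
[ 0.59469874 -0.01796951  0.18292999] [-1.57131275e+00  1.13904267e-04 -1.48904315e+00] [ 0.20328299 -0.18242318 -0.56844599] [-0.06810323  0.09134629  0.01279242]
```

View pics/s3.png

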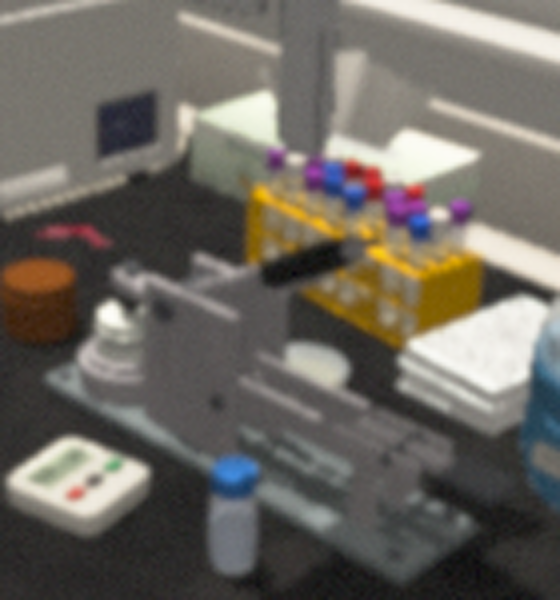

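```bash
python3 - <<'E'
from fit import *
o=ctrl.get_obs()
for z in (.175,.16,.14,.12,.10):
  for x in (.582,.5947,.607):print(z,x,((proj(q,(x,-.018,z))-[194.6,114.6])*4).round())
print(q['rvec'],q['tvec'],q['cx'],q['cy'])
for th in (0,.2,.3,.4,.5,.57): print(th,[((proj(q,W(v,(-L*np.cos(th)+.009*np.sin(th),0,.095+L*np.sin(th)+.009*np.cos(th))))-[194.6,114.6])*4).round().tolist() for L in (.07,.135)])
E
```

```text
0.175 0.582 [282. 222.]
0.175 0.5947 [299. 216.]
0.175 0.607 [315. 211.]
0.16 0.582 [281. 247.]
0.16 0.5947 [298. 241.]
0.16 0.607 [313. 235.]
0.14 0.582 [280. 280.]
0.14 0.5947 [296. 273.]
0.14 0.607 [311. 268.]
0.12 0.582 [278. 312.]
0.12 0.5947 [294. 305.]
0.12 0.607 [310. 299.]
0.1 0.582 [277. 343.]
0.1 0.5947 [293. 336.]
0.1 0.607 [308. 330.]
[ 1.94998604 -0.7205893   0.46502496] [-0.4116998   0.26800149  0.55155888] 246.4193277562646 192.67796341145322
0 [[279.0, 323.0], [366.0, 363.0]]
0.2 [[276.0, 300.0], [363.0, 317.0]]
0.3 [[273.0, 289.0], [359.0, 294.0]]
0.4 [[269.0, 277.0], [353.0, 270.0]]
0.5 [[264.0, 266.0], [344.0, 247.0]]
0.57 [[261.0, 258.0], [338.0, 230.0]]
```

```bash
python3 - <<'E'
from fit import *
print(ctrl.tip_reach,[a for a in dir(ctrl) if a[0]!='_'])
p2=shot('top','t4.png')
print(proj(p2,(.5947,-.018,.175))*1.5,proj(p2,(.5947,-.018,.215))*1.5)
w=ctrl.camera('wrist');f,R,t=cal(w);print(-R.T@t,R.round(2).tolist()); cv2.imwrite('pics/w4.png',cv2.resize(w['img'],(768,576))[:,:,::-1])
print(proj(w,(.5947,-.018,.175))*1.5)
for th in (.4,.5,.57,.65): print(th,[(proj(w,W(v,(-L*np.cos(th)+.009*np.sin(th),0,.095+L*np.sin(th)+.009*np.cos(th))))*1.5).round().tolist() for L in (.07,.135)])
E
```

```text
0.008 ['MotionError', 'boxes_of', 'camera', 'get_obs', 'hand_in', 'tip_reach', 'trace']
[420.3535029 240.1965429] [422.049802   230.37092098]
[0.58790458 0.06113254 0.38955897] [[1.0, 0.08, -0.0], [0.08, -0.96, 0.27], [0.02, -0.27, -0.96]]
[382.39646062 315.08295118]
0.4 [[383.0, 259.0], [383.0, 366.0]]
0.5 [[383.0, 255.0], [383.0, 365.0]]
0.57 [[383.0, 251.0], [383.0, 363.0]]
0.65 [[383.0, 246.0], [383.0, 358.0]]
```

View pics/w4.png

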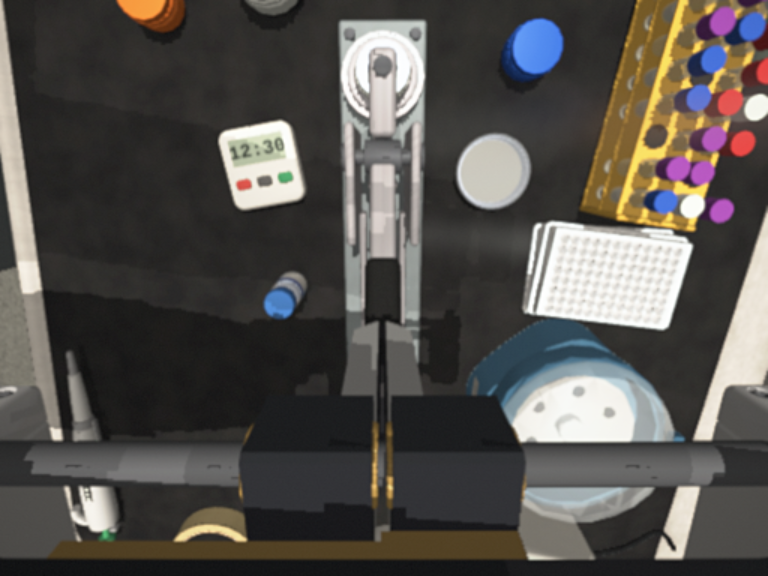

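View pics/t4.png

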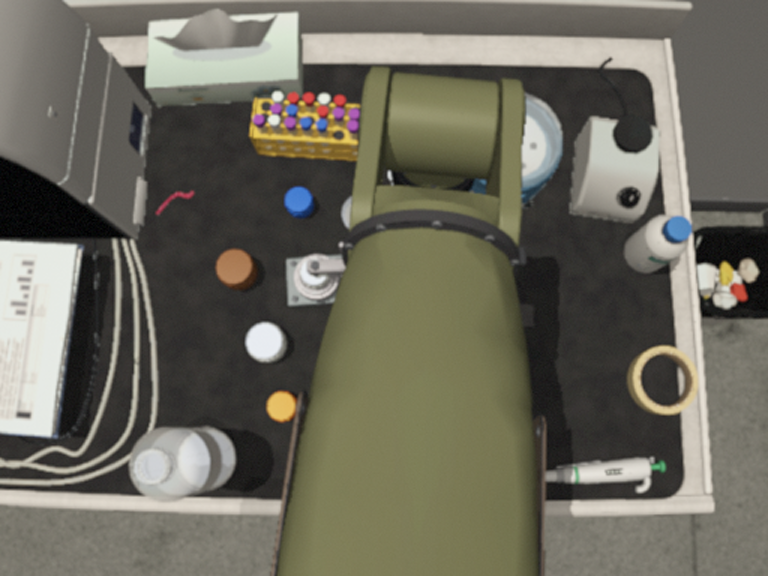

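```bash
python3 - <<'E'
from fit import *
w=ctrl.camera('wrist')
for X in [(.105,.035,.01),(.105,-.035,.01),(.06,0,.03),(.06,0,.06)]: print(X,(proj(w,W(v,X))*1.5).round())
s=shot('scene','s5.png')
for d in ctrl.boxes_of('handle',s):print(d)
print(ctrl.get_obs()['time_s'])
E
```

```text
(0.105, 0.035, 0.01) [338.  19.]
(0.105, -0.035, 0.01) [428.  19.]
(0.06, 0, 0.03) [383.  76.]
(0.06, 0, 0.06) [383.  68.]
{'point': [266.7, 183.3], 'confidence': 0.88}
{'point': [264.0, 216.4], 'confidence': 0.32}
5.0
```

View pics/s5.png

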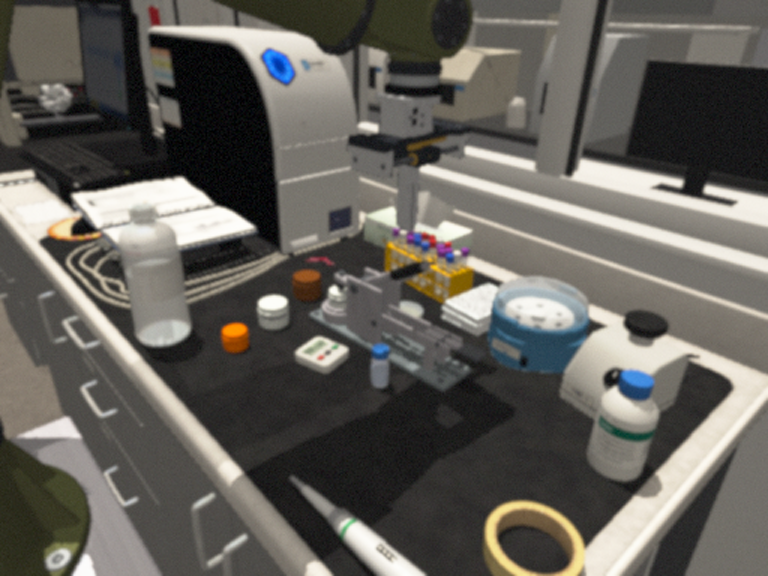

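```bash
python3 - <<'E'
from fit import *
i=cv2.imread('pics/w4.png')[220:420,300:470];cv2.imwrite('pics/w4c.png',cv2.resize(i,None,fx=3,fy=3))
i=cv2.imread('pics/s5.png')[110:310,330:490];cv2.imwrite('pics/s5c.png',cv2.resize(i,None,fx=3,fy=3))
E
```

```text
(no output)
```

View pics/w4c.png

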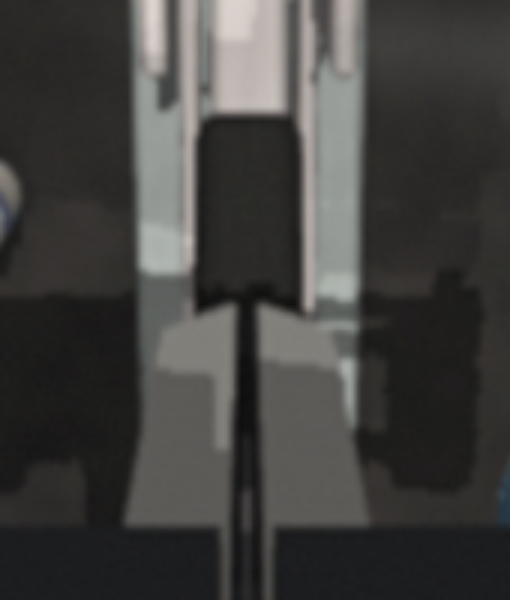

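View pics/s5c.png

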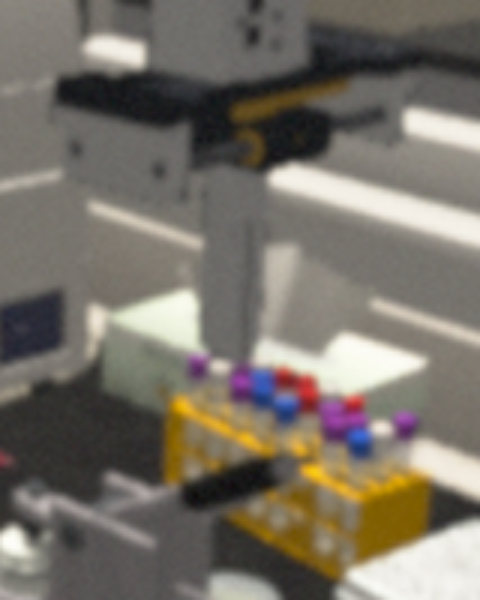

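```bash
python3 - <<'E'
from fit import *
s=ctrl.camera('scene'); print(s['rvec']-q['rvec'],s['tvec']-q['tvec'],s['vfov']-q['vfov'],s['k1']-q['k1'])
o=ctrl.get_obs();print(o['ee_pos'],o['qpos'],o['eef_rot'])
for n,X in dict(rackcap=None).items(): pass
w=ctrl.camera('wrist')
for z in (.165,.175,.195,.215): print(z,(proj(w,(o['ee_pos'][0],o['ee_pos'][1],z))*1.5).round())
# knob/rack consistency: blue microbottle cap etc
print('blue bottle cap', tri([(p,(677/1.5,230/1.5)),(q,(636/1.5,380/1.5))]))
for a,b in [((677,230),(636,380)),((445,322),(380,351)),((155,465),(145,212))]:
    X=tri([(p,np.array(a)/1.5),(q,np.array(b)/1.5)]);print(X,proj(p,X)*1.5-a,proj(q,X)*1.5-b)
E
```

```text
[0. 0. 0.] [0. 0. 0.] 0.0 0.0
[ 0.59488287 -0.01798364  0.18367698] [-9.17542513e-02  3.97402500e-01  1.37837048e+00 -5.19676441e-06
  1.36566677e+00 -1.73496229e-01] [-1.57064660e+00 -3.14070089e-05 -1.48905329e+00]
0.165 [382. 308.]
0.175 [382. 315.]
0.195 [382. 329.]
0.215 [383. 346.]
blue bottle cap [ 0.62782857 -0.35939493  0.12502771]
[ 0.62782857 -0.35939493  0.12502771] [ 0.875904   -0.70001564] [-1.3197323   0.35231808]
[ 0.51513427 -0.05715593  0.05641732] [ 0.2429107  -0.33387477] [-0.3814581   0.07056749]
[0.33080404 0.27073808 0.21529754] [ 0.61599047 -1.20825827] [-1.03207624 -0.08056167]
```

Scene puts the fingertip at about (271,152), roughly 35 mm higher than predicted. The wrist view is ambiguous, so I'll go down by feel.

>>> play_rows(twist=[[0, 0, 0], [0, 0, 0], [0, 0, 0], [0, 0, 0], [0, 0, 0]], travel=[[0, 0, -0.04], [0, 0, -0.04], [0, 0, -0.04], [0, 0, -0.04], [0, 0, 0]], grip=[1, 1, 1, 1, 1])

```text
time_s: 5.6
ee_pos: [0.5947, -0.018, 0.1752]
eef_rot: [-1.571, 0.0, -1.489]
force: [0.8, 0.0, -0.1]
grip_width: 0.0002
```

>>> play_rows(twist=[[0, 0, 0], [0, 0, 0], [0, 0, 0], [0, 0, 0], [0, 0, 0]], travel=[[0, 0, -0.04], [0, 0, -0.04], [0, 0, -0.04], [0, 0, -0.04], [0, 0, 0]], grip=[1, 1, 1, 1, 1])

```text
time_s: 6.1
ee_pos: [0.5947, -0.018, 0.1672]
eef_rot: [-1.571, 0.0, -1.489]
force: [-0.2, 0.0, -0.2]
grip_width: 0.0004
```

```bash
python3 - <<'E'
from h import *
p=ctrl.camera('scene');w=ctrl.camera('wrist');o=ctrl.get_obs();print(o['ee_pos'],o['eef_rot'],o['force'],o['moment'])
a=p['img'][90:240,205:325];b=w['img'][120:290,190:320];A=lambda a:cv2.resize(a,(390,510),interpolation=cv2.INTER_CUBIC)
cv2.imwrite('pics/s6.png',np.hstack([A(a),A(b)])[:,:,::-1])
E
```

```text
[ 0.59483591 -0.01800411  0.1675223 ] [-1.57084606e+00  4.34782281e-06 -1.48910094e+00] [ 0.82668318 -1.1258454   0.19210388] [-0.03251116  0.07388745 -0.03277038]
```

View pics/s6.png

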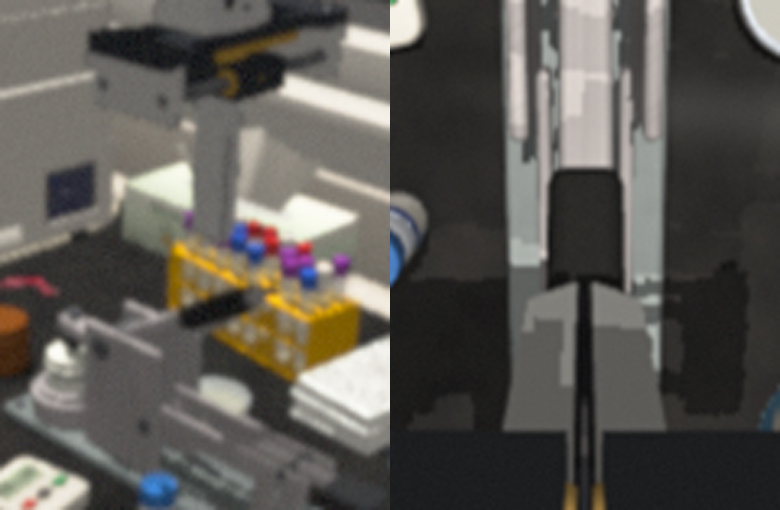

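```bash
python3 - <<'E'
from fit import *
s=ctrl.camera('scene');w=ctrl.camera('wrist')
a=s['img'][125:185,245:305];cv2.imwrite('pics/s7.png',cv2.resize(a,None,fx=9,fy=9,interpolation=cv2.INTER_CUBIC)[:,:,::-1])
X=tri([(s,(205+213/3.25,90+238/3.4)),(w,(254,214))]);print(X,proj(s,X),proj(w,X))
for z in(.16,.18,.2,.21): print(onz(s,(205+213/3.25,90+238/3.4),z),onz(w,(254,214),z))
E
```

```text
[ 0.59684494 -0.01208477  0.19212372] [268.53070408 160.48347159] [258.60986547 218.81321811]
[0.6591227  0.04257572 0.16      ] [ 0.59440145 -0.02120945  0.16      ]
[0.62374424 0.00807136 0.18      ] [ 0.59379743 -0.01351429  0.18      ]
[ 0.58836579 -0.026433    0.2       ] [ 0.59319341 -0.00581912  0.2       ]
[ 0.57067656 -0.04368518  0.21      ] [ 0.59289141 -0.00197154  0.21      ]
```

View pics/s7.png

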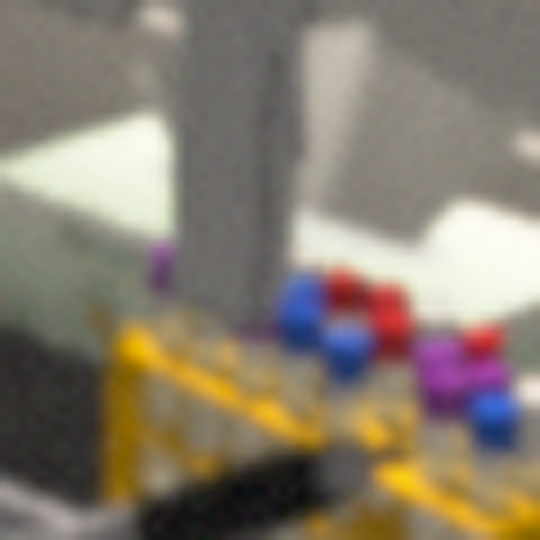

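>>> play_rows(twist=[[0, 0, 0], [0, 0, 0], [0, 0, 0], [0, 0, 0], [0, 0, 0]], travel=[[0, 0, -0.06], [0, 0, -0.06], [0, 0, -0.06], [0, 0, -0.06], [0, 0, 0]], grip=[1, 1, 1, 1, 1])

```text
time_s: 6.8
ee_pos: [0.5946, -0.018, 0.1549]
eef_rot: [-1.572, 0.0, -1.489]
force: [-0.2, -0.4, 0.6]
grip_width: 0.0004
```

>>> play_rows(twist=[[0, 0, 0], [0, 0, 0], [0, 0, 0], [0, 0, 0], [0, 0, 0]], travel=[[0, 0, -0.04], [0, 0, -0.04], [0, 0, -0.04], [0, 0, -0.04], [0, 0, 0]], grip=[1, 1, 1, 1, 1])

```text
time_s: 7.3
ee_pos: [0.5947, -0.018, 0.1472]
eef_rot: [-1.571, 0.0, -1.489]
force: [-0.3, -0.2, -0.4]
grip_width: 0.0005
```

```bash
cat > look.py <<'E'
from h import *
import sys
p=ctrl.camera('scene');w=ctrl.camera('wrist');o=ctrl.get_obs();print(o['time_s'],o['ee_pos'],o['eef_rot'],o['force'],o['moment'])
a=p['img'][90:240,205:325];b=w['img'][120:290,190:320];A=lambda a:cv2.resize(a,(390,510),interpolation=cv2.INTER_CUBIC)
cv2.imwrite('pics/'+sys.argv[1],np.hstack([A(a),A(b)])[:,:,::-1])
E
python3 look.py s8.png
```

```text
7.4 [ 0.59484622 -0.0179753   0.14756361] [-1.57076882e+00 -3.10489910e-05 -1.48900818e+00] [-0.2514848  -0.34912088  1.47120536] [ 0.00593327  0.04711768 -0.01343788]
```

View pics/s8.png

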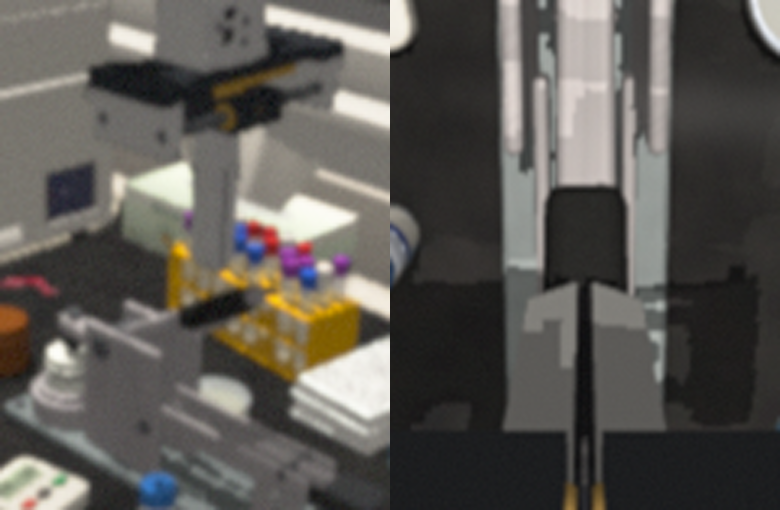

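>>> play_rows(twist=[[0, 0, 0], [0, 0, 0], [0, 0, 0], [0, 0, 0], [0, 0, 0], [0, 0, 0]], travel=[[0, 0, -0.04], [0, 0, -0.04], [0, 0, -0.04], [0, 0, -0.04], [0, 0, -0.04], [0, 0, 0]], grip=[1, 1, 1, 1, 1, 1])

```text
time_s: 8.0
ee_pos: [0.5947, -0.018, 0.1372]
eef_rot: [-1.571, 0.0, -1.489]
force: [0.4, 0.3, 0.1]
grip_width: 0.0004
```

>>> play_rows(twist=[[0, 0, 0], [0, 0, 0], [0, 0, 0], [0, 0, 0]], travel=[[0, 0, -0.04], [0, 0, -0.04], [0, 0, -0.04], [0, 0, 0]], grip=[1, 1, 1, 1])

```text
time_s: 8.4
ee_pos: [0.5947, -0.018, 0.1312]
eef_rot: [-1.571, 0.0, -1.489]
force: [-0.9, -0.2, 0.5]
grip_width: 0.0007
```

```bash
python3 look.py s9.png
```

```text
8.5 [ 0.59481305 -0.01800686  0.13150417] [-1.57090482e+00  2.95842393e-05 -1.48913011e+00] [-0.28469722  0.19813417 -0.71424261] [-0.08487301  0.03157465  0.03053703]
```

View pics/s9.png

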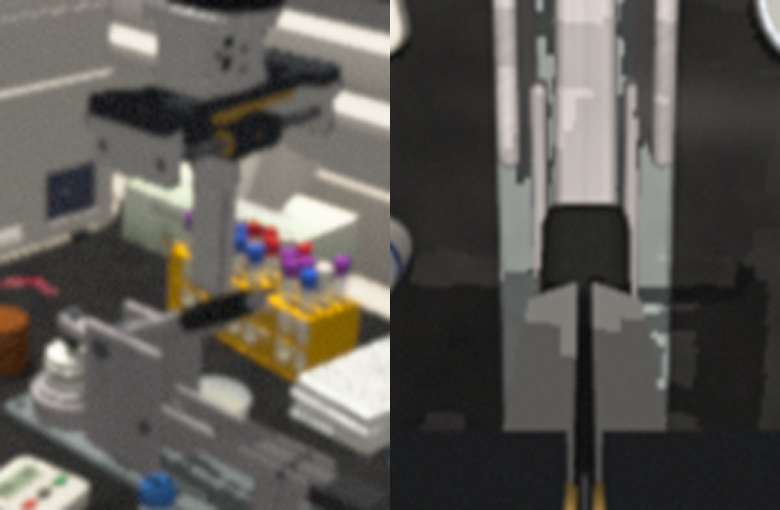

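>>> play_rows(twist=[[0, 0, 0], [0, 0, 0], [0, 0, 0], [0, 0, 0], [0, 0, 0]], travel=[[0, 0, -0.04], [0, 0, -0.04], [0, 0, -0.04], [0, 0, -0.04], [0, 0, 0]], grip=[1, 1, 1, 1, 1])

```text
time_s: 9.0
ee_pos: [0.5947, -0.018, 0.1232]
eef_rot: [-1.571, 0.0, -1.489]
force: [0.0, -0.3, 1.2]
grip_width: 0.0003
```

>>> play_rows(twist=[[0, 0, 0], [0, 0, 0], [0, 0, 0], [0, 0, 0], [0, 0, 0]], travel=[[0, -0.01, -0.04], [0, -0.01, -0.04], [0, -0.01, -0.04], [0, -0.01, -0.04], [0, 0, 0]], grip=[1, 1, 1, 1, 1])

```text
time_s: 9.5
ee_pos: [0.5951, -0.0203, 0.1159]
eef_rot: [-1.57, -0.0, -1.489]
force: [0.8, -0.8, 3.9]
grip_width: 0.0007
```

```bash
python3 look.py s10.png
```

```text
9.6 [ 0.59505928 -0.02019122  0.11582713] [-1.57007819e+00 -3.07045972e-04 -1.48917998e+00] [ 1.24924601 -1.12658345  2.91488911] [-0.32606399 -0.01932612  0.03727196]
```

View pics/s10.png

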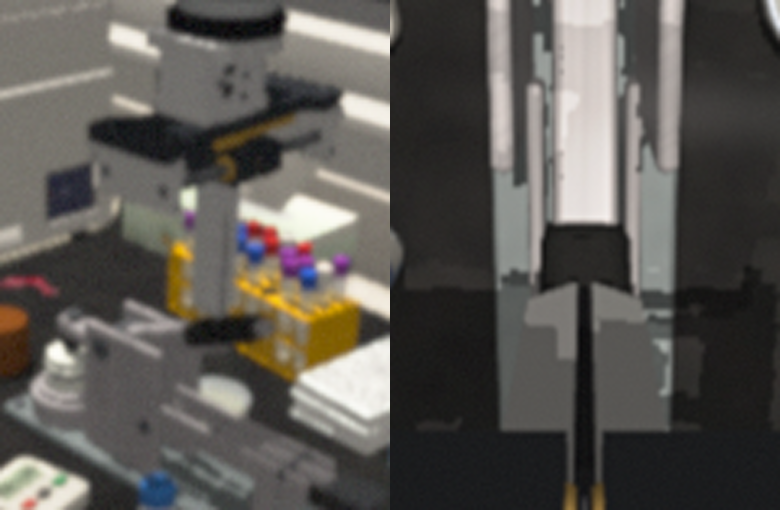

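>>> play_rows(twist=[[0, 0, 0], [0, 0, 0], [0, 0, 0]], travel=[[0, -0.02, -0.04], [0, -0.02, -0.04], [0, 0, 0]], grip=[1, 1, 1])

```text
time_s: 9.9
ee_pos: [0.5952, -0.0222, 0.1118]
eef_rot: [-1.57, -0.0, -1.489]
force: [0.0, -1.2, 4.6]
grip_width: 0.0004
```

>>> play_rows(twist=[[0, 0, 0], [0, 0, 0], [0, 0, 0]], travel=[[0, -0.02, -0.04], [0, -0.02, -0.04], [0, 0, 0]], grip=[1, 1, 1])

```text
time_s: 10.2
ee_pos: [0.5954, -0.0239, 0.1083]
eef_rot: [-1.569, 0.0, -1.489]
force: [-0.1, 0.5, 7.1]
grip_width: 0.0005
```

>>> play_rows(twist=[[0, 0, 0], [0, 0, 0], [0, 0, 0]], travel=[[0, -0.02, -0.04], [0, -0.02, -0.04], [0, 0, 0]], grip=[1, 1, 1])

```text
time_s: 10.5
ee_pos: [0.5955, -0.0256, 0.1045]
eef_rot: [-1.569, 0.0, -1.489]
force: [1.6, 1.9, 8.8]
grip_width: 0.0004
```

>>> play_rows(twist=[[0, 0, 0], [0, 0, 0], [0, 0, 0]], travel=[[0, -0.02, -0.04], [0, -0.01, -0.04], [0, 0, 0]], grip=[1, 1, 1])

```text
time_s: 10.8
ee_pos: [0.5956, -0.027, 0.1005]
eef_rot: [-1.568, 0.0, -1.489]
force: [1.3, 2.5, 8.2]
grip_width: 0.0006
```

>>> play_rows(twist=[[0, 0, 0], [0, 0, 0], [0, 0, 0]], travel=[[0, -0.02, -0.04], [0, -0.01, -0.04], [0, 0, 0]], grip=[1, 1, 1])

```text
time_s: 11.1
ee_pos: [0.5955, -0.0284, 0.0963]
eef_rot: [-1.569, 0.001, -1.489]
force: [1.9, 3.2, 5.3]
grip_width: 0.0004
```

```bash
python3 look.py s11.png
```

```text
11.2 [ 0.59552881 -0.02842288  0.096217  ] [-1.56869158e+00  5.92681087e-04 -1.48879642e+00] [2.6931178  3.36344237 5.71036704] [ 0.50445317 -0.38624534 -0.01986396]
```

View pics/s11.png

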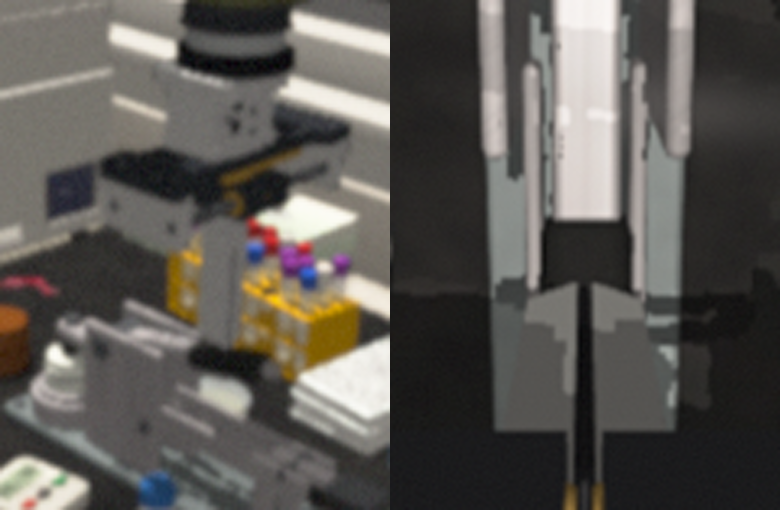

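>>> play_rows(twist=[[0, 0, 0], [0, 0, 0]], travel=[[0, 0, -0.04], [0, 0, 0]], grip=[1, 1])

```text
time_s: 11.4
ee_pos: [0.5956, -0.0288, 0.0942]
eef_rot: [-1.569, -0.0, -1.489]
force: [2.7, 1.1, 6.4]
grip_width: 0.0004
```

>>> play_rows(twist=[[0, 0, 0], [0, 0, 0]], travel=[[0, 0, -0.04], [0, 0, 0]], grip=[1, 1])

```text
time_s: 11.6
ee_pos: [0.5956, -0.0291, 0.0923]
eef_rot: [-1.569, -0.001, -1.489]
force: [2.1, -1.6, 6.6]
grip_width: 0.0005
```

>>> play_rows(twist=[[0, 0, 0], [0, 0, 0]], travel=[[0, 0, -0.04], [0, 0, 0]], grip=[1, 1])

```text
time_s: 11.8
ee_pos: [0.5956, -0.0294, 0.0902]
eef_rot: [-1.569, -0.001, -1.489]
force: [1.7, -2.2, 4.2]
grip_width: 0.0007
```

>>> play_rows(twist=[[0, 0, 0], [0, 0, 0]], travel=[[0, -0.01, -0.04], [0, 0, 0]], grip=[1, 1])

```text
time_s: 12.0
ee_pos: [0.5955, -0.0298, 0.088]
eef_rot: [-1.569, -0.001, -1.489]
force: [2.1, -1.2, 4.5]
grip_width: 0.0006
```

>>> play_rows(twist=[[0, 0, 0], [0, 0, 0]], travel=[[0, -0.01, -0.04], [0, 0, 0]], grip=[1, 1])

```text
time_s: 12.2
ee_pos: [0.5954, -0.0301, 0.0859]
eef_rot: [-1.569, -0.0, -1.489]
force: [2.1, -1.1, 4.1]
grip_width: 0.0004
```

```bash
python3 look.py s12.png
```

```text
12.3 [ 0.59523598 -0.0301056   0.08581107] [-1.56967314e+00 -2.63541547e-04 -1.48909963e+00] [ 2.26892435 -1.37970774  4.65214447] [-0.41797632 -0.49224792 -0.01276841]
```

View pics/s12.png

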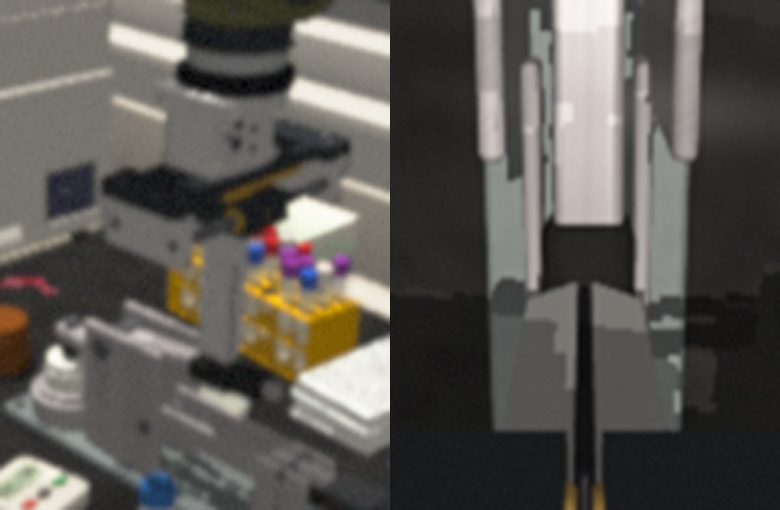

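>>> play_rows(twist=[[0, 0, 0], [0, 0, 0]], travel=[[0, -0.01, -0.04], [0, 0, 0]], grip=[1, 1])

```text
time_s: 12.5
ee_pos: [0.595, -0.0304, 0.0835]
eef_rot: [-1.57, 0.0, -1.489]
force: [2.5, -0.5, 2.4]
grip_width: 0.0007
```

>>> play_rows(twist=[[0, 0, 0], [0, 0, 0]], travel=[[0, -0.01, -0.04], [0, 0, 0]], grip=[1, 1])

```text
time_s: 12.7
ee_pos: [0.5947, -0.0308, 0.0812]
eef_rot: [-1.571, 0.0, -1.489]
force: [0.9, 0.8, 1.7]
grip_width: 0.0003
```

>>> play_rows(twist=[[0, 0, 0], [0, 0, 0]], travel=[[0, -0.01, -0.04], [0, 0, 0]], grip=[1, 1])

```text
time_s: 12.9
ee_pos: [0.5945, -0.0313, 0.079]
eef_rot: [-1.572, 0.0, -1.489]
force: [0.0, 1.2, 0.7]
grip_width: 0.0002
```

>>> play_rows(twist=[[0, 0, 0], [0, 0, 0], [0, 0, 0]], travel=[[0, 0, -0.02], [0, 0, -0.02], [0, 0, 0]], grip=[1, 1, 1])

```text
time_s: 13.2
ee_pos: [0.5946, -0.0315, 0.0773]
eef_rot: [-1.572, 0.0, -1.489]
force: [-1.1, 0.6, 1.0]
grip_width: 0.0002
```

```bash
python3 look.py s13.png
```

```text
13.3 [ 0.59456206 -0.03154176  0.07717132] [-1.57159649e+00  6.15675087e-05 -1.48912885e+00] [-0.19613679 -0.18962721  0.50073216] [-0.06755553  0.10923926  0.0021086 ]
```

View pics/s13.png

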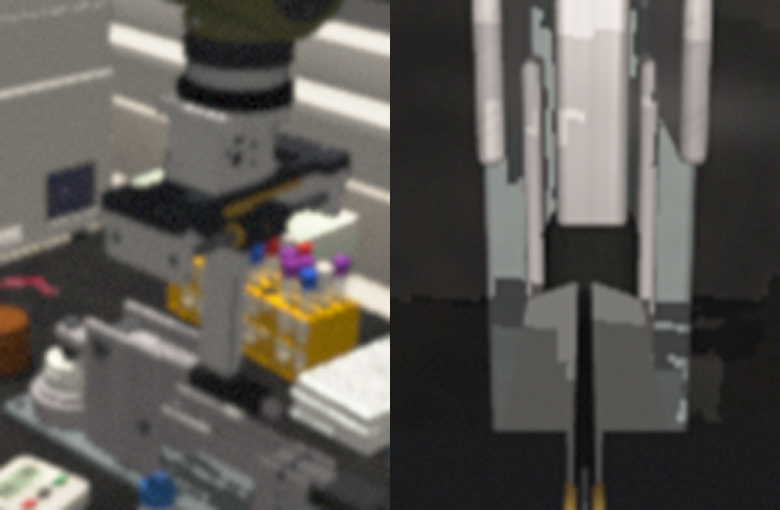

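>>> play_rows(twist=[[0, 0, 0], [0, 0, 0]], travel=[[0, 0, -0.02], [0, 0, 0]], grip=[1, 1])

```text
time_s: 13.5
ee_pos: [0.5947, -0.0316, 0.0764]
eef_rot: [-1.571, -0.0, -1.489]
force: [-0.4, 0.0, 1.4]
grip_width: 0.0006
```

>>> play_rows(twist=[[0, 0, 0], [0, 0, 0]], travel=[[0, 0, -0.02], [0, 0, 0]], grip=[1, 1])

```text
time_s: 13.7
ee_pos: [0.5948, -0.0315, 0.0754]
eef_rot: [-1.571, -0.0, -1.489]
force: [0.1, -0.5, -0.6]
grip_width: 0.0005
```

>>> play_rows(twist=[[0, 0, 0], [0, 0, 0], [0, 0, 0], [0, 0, 0], [0, 0, 0]], travel=[[0, 0, 0.04], [0, 0, 0.04], [0, 0, 0.04], [0, 0, 0.04], [0, 0, 0.04]], grip=[1, 1, 1, 1, 1])

```text
time_s: 14.2
ee_pos: [0.5949, -0.0315, 0.0858]
eef_rot: [-1.571, -0.0, -1.489]
force: [-0.2, 0.4, -1.2]
grip_width: 0.0005
```

```bash
python3 look.py s14.png
```

```text
14.3 [ 0.59499251 -0.03150873  0.08590355] [-1.57028673e+00 -1.36009745e-04 -1.48903705e+00] [ 0.2330632  -0.3334534  -0.04392701] [-0.05669595  0.07284767  0.01629375]
```

View pics/s14.png

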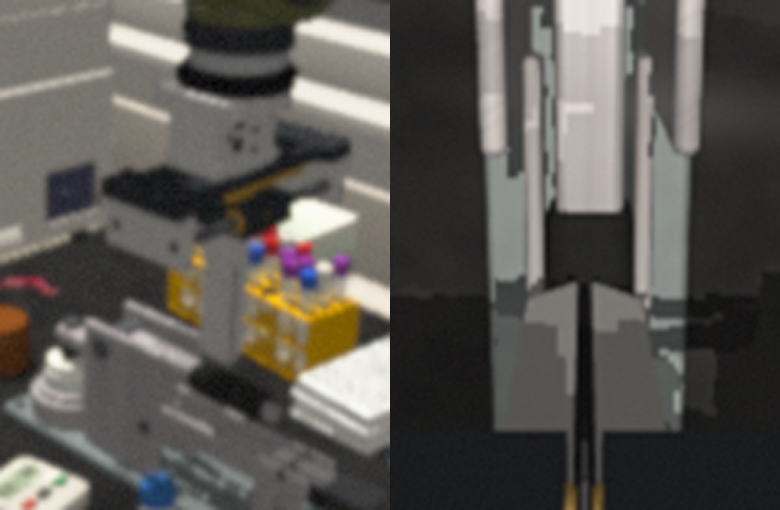

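Scene crop: the finger tip (220,365) is clear of the sleeve (195–275, 355–410), which stayed down, so the pliers are locked. Next I'll check clearance to the blue pot beside the lever.

```bash
python3 - <<'E'
from fit import *
s=ctrl.camera('scene')
X=tri([(p,(508/1.5,147/1.5)),(q,(542/1.5,300/1.5))]);print('pot lid centre',X)
print('rim near top cam @.1',onz(p,(505/1.5,205/1.5),.1), onz(p,(505/1.5,205/1.5),.05))
print(W(v,(-.213,0,.067)))
# tip in scene: 
for z in (.085-.008,.11,.12,.125): print(z,proj(s,(.595,-.0315,z)))
E
```

```text
pot lid centre [ 0.76013194 -0.15007007  0.09268786]
rim near top cam @.1 [ 0.66665825 -0.13554575  0.1       ] [ 0.68425406 -0.1448169   0.05      ]
[ 0.60525411 -0.14928348  0.067     ]
0.07700000000000001 [271.50094855 209.49285758]
0.11 [272.2333467  196.86486635]
0.12 [272.46098932 192.94757951]
0.125 [272.57583726 190.97265363]
```

>>> play_rows(twist=[[0, 0, 0], [0, 0, 0], [0, 0, 0], [0, 0, 0], [0, 0, 0], [0, 0, 0], [0, 0, 0], [0, 0, 0], [0, 0, 0], [0, 0, 0], [0, 0, 0]], travel=[[0, 0, 0.4], [0, 0, 0.4], [0.04, -0.4, 0], [0.04, -0.4, 0], [0.04, -0.4, 0], [0.04, -0.4, 0], [0.04, -0.4, 0], [0, -0.36, 0], [0, 0, -0.4], [0, 0, -0.4], [0, 0, 0]], grip=[1, 1, 1, 1, 1, 1, 1, 1, 1, 1, 1])

```text
time_s: 15.45
ee_pos: [0.6034, -0.1494, 0.0829]
eef_rot: [-1.575, 0.002, -1.489]
force: [-0.4, 0.1, -0.9]
grip_width: 0.0005
```

```bash
cat > look2.py <<'E'
from h import *
import sys
p=ctrl.camera('scene');w=ctrl.camera('wrist');o=ctrl.get_obs();print(o['time_s'],o['ee_pos'],o['eef_rot'],o['force'],o['moment'])
a=p['img'][120:290,215:365];b=w['img'][100:270,180:330];A=lambda a:cv2.resize(a,None,fx=2.6,fy=3,interpolation=cv2.INTER_CUBIC)
cv2.imwrite('pics/'+sys.argv[1],np.hstack([A(a),A(b)])[:,:,::-1])
E
python3 look2.py s15.png
```

```text
15.55 [ 0.60488685 -0.14956235  0.08596763] [-1.57093581e+00  6.13821962e-05 -1.48900724e+00] [ 0.02776523 -0.15243265  0.36931105] [-0.07643183  0.05325291  0.0053719 ]
```

View pics/s15.png

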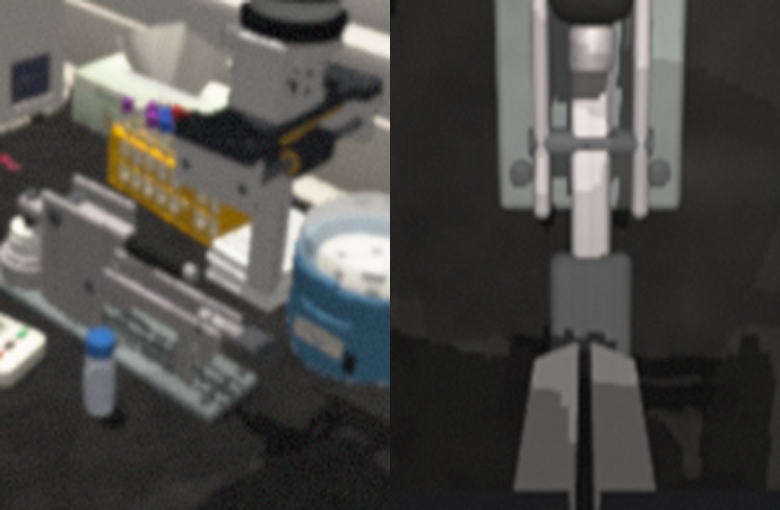

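```bash
python3 - <<'E'
from fit import *
for z in (.067,.078,.09,.1,.11): print(z,(proj(q,(.6049,-.1496,z))-[215,120])*[2.6,3], (proj(q,(.6049-.0125,-.1576,z))-[215,120])*[2.6,3],(proj(q,(.6049-.0125,-.1416,z))-[215,120])*[2.6,3],(proj(q,(.6049+.0125,-.1576,z))-[215,120])*[2.6,3])
E
python3 - <<'E'
import cv2
i=cv2.imread('pics/s15.png')[230:380,190:330];cv2.imwrite('pics/s15c.png',cv2.resize(i,None,fx=4,fy=4,interpolation=cv2.INTER_CUBIC))
E
```

```text
0.067 [256.93802889 340.84542982] [254.70827918 352.16772482] [239.34979152 342.23880046] [274.44379788 339.46184817]
0.078 [258.32433151 327.7197184 ] [256.10162747 338.89537561] [240.62579201 329.08887824] [275.93949187 326.35998272]
0.09 [259.85924187 313.20814864] [257.64466483 324.21881013] [242.03857507 314.550159  ] [277.59551567 311.87514706]
0.1 [261.15675925 300.95827513] [258.94932063 311.82729678] [243.23285302 302.27705407] [278.99541095 299.64814438]
0.11 [262.47141548 288.56270428] [260.27146139 299.28619412] [244.44290576 289.85768286] [280.41379354 287.27599967]
```

View pics/s15c.png

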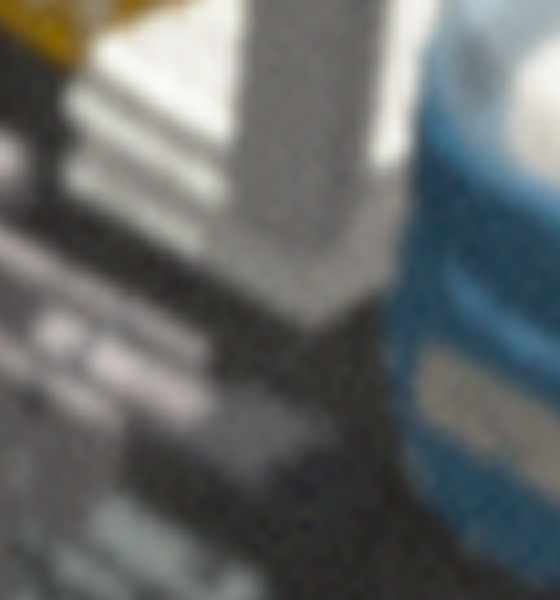

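>>> play_rows(twist=[[0, 0, 0], [0, 0, 0], [0, 0, 0], [0, 0, 0], [0, 0, 0], [0, 0, 0], [0, 0, 0]], travel=[[0, 0.04, -0.1], [0, 0, -0.16], [0, 0, -0.16], [0, 0, -0.12], [0, 0, -0.08], [0, 0, -0.04], [0, 0, 0]], grip=[1, 1, 1, 1, 1, 1, 1])

```text
time_s: 16.25
ee_pos: [0.6048, -0.1475, 0.0523]
eef_rot: [-1.571, 0.0, -1.489]
force: [-0.6, 0.7, -0.1]
grip_width: 0.0002
```

```bash
python3 look2.py s16.png
```

```text
16.35 [ 0.60495624 -0.14756431  0.05278957] [-1.57048545e+00 -1.59262601e-04 -1.48906676e+00] [-0.1459102   0.28423501  0.33213347] [-0.03936775  0.04901969  0.01324205]
```

View pics/s16.png

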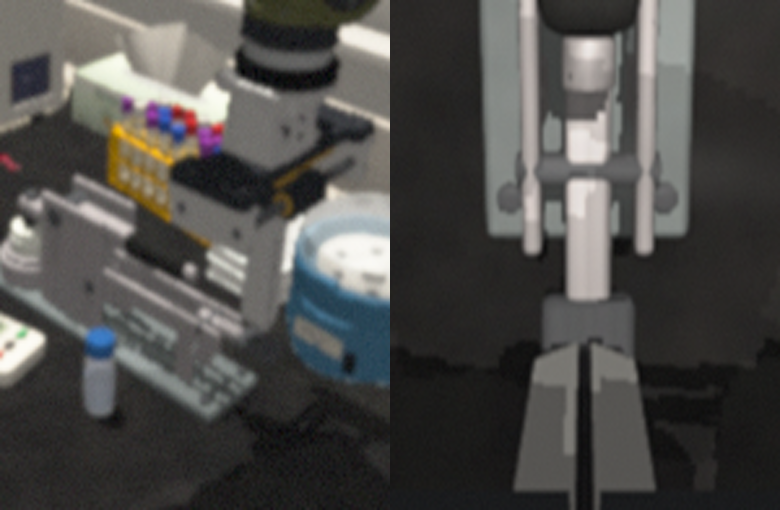

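>>> play_rows(twist=[[0, 0, 0], [0, 0, 0], [0, 0, 0], [0, 0, 0]], travel=[[0, 0.06, -0.04], [0, 0, -0.04], [0, 0, -0.04], [0, 0, 0]], grip=[1, 1, 1, 1])

```text
time_s: 16.75
ee_pos: [0.6047, -0.1444, 0.0462]
eef_rot: [-1.571, 0.0, -1.489]
force: [-0.0, -0.1, -0.9]
grip_width: 0.0005
```

>>> play_rows(twist=[[0, 0, 0], [0, 0, 0], [0, 0, 0], [0, 0, 0]], travel=[[0, 0, -0.04], [0, 0, -0.04], [0, 0, -0.04], [0, 0, 0]], grip=[1, 1, 1, 1])

```text
time_s: 17.15
ee_pos: [0.6048, -0.1445, 0.0404]
eef_rot: [-1.571, -0.0, -1.489]
force: [0.0, 0.4, 0.8]
grip_width: 0.0004
```

>>> play_rows(twist=[[0, 0, 0], [0, 0, 0], [0, 0, 0]], travel=[[0, 0, -0.04], [0, 0, -0.04], [0, 0, 0]], grip=[1, 1, 1])

```text
time_s: 17.45
ee_pos: [0.6049, -0.1447, 0.0364]
eef_rot: [-1.571, -0.0, -1.489]
force: [0.7, -1.3, 2.1]
grip_width: 0.0004
```

>>> play_rows(twist=[[0, 0, 0], [0, 0, 0], [0, 0, 0]], travel=[[0, 0, -0.03], [0, 0, -0.03], [0, 0, 0]], grip=[1, 1, 1])

```text
time_s: 17.75
ee_pos: [0.605, -0.1447, 0.0339]
eef_rot: [-1.57, -0.0, -1.489]
force: [-2.0, -0.9, 3.5]
grip_width: 0.0006
```

>>> play_rows(twist=[[0, 0, 0], [0, 0, 0], [0, 0, 0]], travel=[[0, 0, -0.03], [0, 0, -0.03], [0, 0, 0]], grip=[1, 1, 1])

```text
time_s: 18.05
ee_pos: [0.6049, -0.1445, 0.0306]
eef_rot: [-1.571, -0.0, -1.489]
force: [0.2, -0.7, 2.5]
grip_width: 0.0006
```

```bash
python3 look2.py s17.png
```

```text
18.15 [ 0.6048767  -0.14443115  0.03050046] [-1.57072190e+00  5.49301756e-05 -1.48905619e+00] [ 0.74279949 -1.62565168  2.36744331] [-0.12701245 -0.03134151 -0.0020798 ]
```

View pics/s17.png

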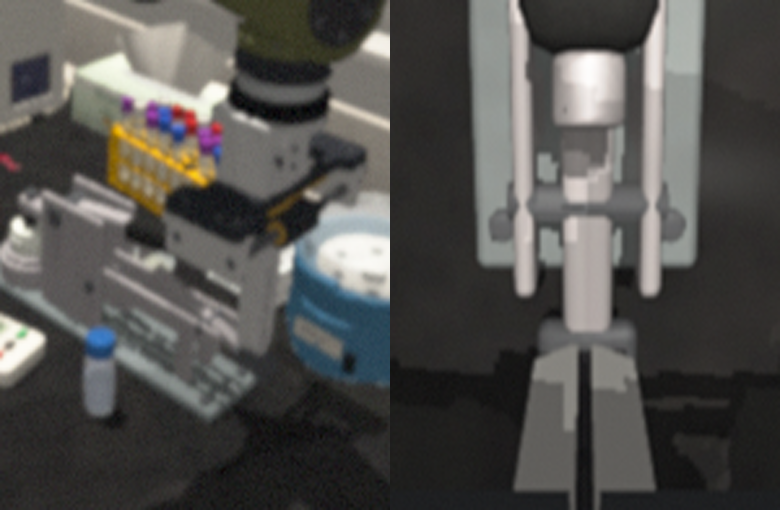

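```bash
python3 - <<'E'
from h import *
shot('wrist','w18.png');s=ctrl.camera('scene');a=s['img'][150:265,195:335];cv2.imwrite('pics/s18.png',cv2.resize(a,None,fx=5.5,fy=5,interpolation=cv2.INTER_CUBIC)[:,:,::-1])
E
```

```text
(no output)
```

View pics/w18.png

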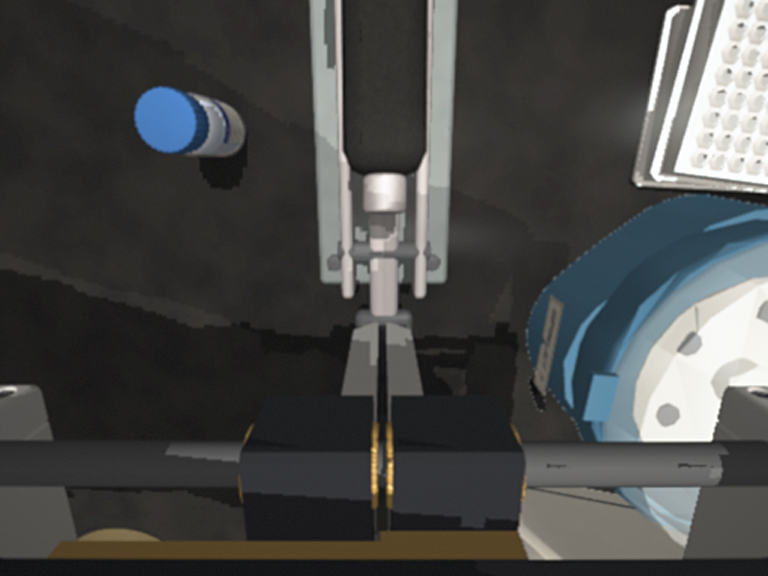

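View pics/s18.png

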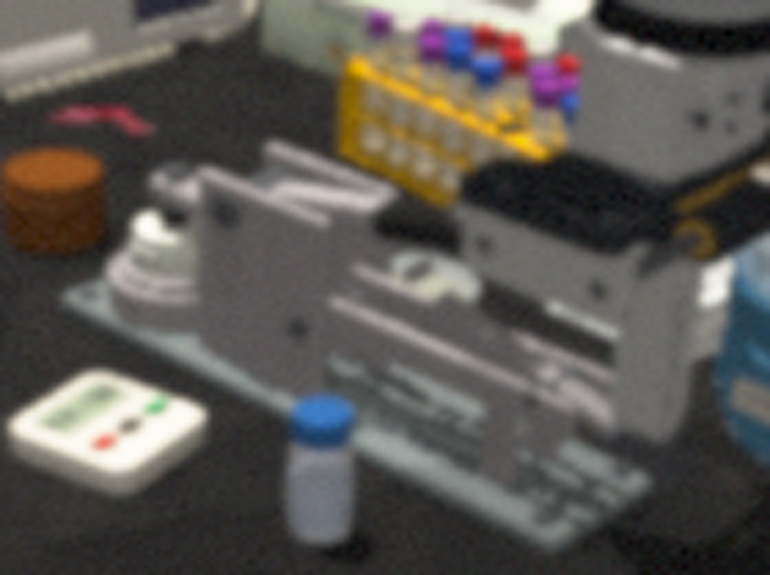

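```bash
python3 - <<'E'
from fit import *
w=ctrl.camera('wrist')
for th in (-.1,0,.1,.2,.3,.4,.5,.6): print(th,[(proj(w,W(v,(-L*np.cos(th)+.009*np.sin(th),0,.095+L*np.sin(th)+.009*np.cos(th))))*1.5).round().tolist() for L in (.135,.145)],[((proj(q,W(v,(-L*np.cos(th)+.009*np.sin(th),0,.095+L*np.sin(th)+.009*np.cos(th))))-[195,150])*[5.5,5]).round().tolist() for L in (.07,)])
E
```

```text
-0.1 [[383.0, 180.0], [383.0, 210.0]] [[381.0, 241.0]]
0 [[384.0, 181.0], [384.0, 215.0]] [[381.0, 227.0]]
0.1 [[384.0, 178.0], [384.0, 215.0]] [[379.0, 213.0]]
0.2 [[384.0, 168.0], [384.0, 210.0]] [[377.0, 198.0]]
0.3 [[385.0, 148.0], [385.0, 195.0]] [[373.0, 184.0]]
0.4 [[385.0, 113.0], [385.0, 168.0]] [[368.0, 169.0]]
0.5 [[386.0, 56.0], [386.0, 117.0]] [[361.0, 155.0]]
0.6 [[388.0, -39.0], [388.0, 26.0]] [[354.0, 141.0]]
```

>>> play_rows(twist=[[0, 0, 0], [0, 0, 0], [0, 0, 0]], travel=[[0, 0, -0.03], [0, 0, -0.02], [0, 0, 0]], grip=[1, 1, 1])

```text
time_s: 18.6
ee_pos: [0.6048, -0.1443, 0.0278]
eef_rot: [-1.571, 0.0, -1.489]
force: [0.3, 2.1, 2.7]
grip_width: 0.0007
```

>>> play_rows(twist=[[0, 0, 0], [0, 0, 0], [0, 0, 0]], travel=[[0, 0, -0.02], [0, 0, -0.02], [0, 0, 0]], grip=[1, 1, 1])

```text
time_s: 18.9
ee_pos: [0.6048, -0.1444, 0.0259]
eef_rot: [-1.571, 0.0, -1.489]
force: [0.7, 1.0, 2.4]
grip_width: 0.0003
```

>>> play_rows(twist=[[0, 0, 0], [0, 0, 0]], travel=[[0, 0, -0.03], [0, 0, 0]], grip=[1, 1])

```text
time_s: 19.1
ee_pos: [0.6048, -0.1445, 0.0244]
eef_rot: [-1.571, 0.0, -1.489]
force: [0.2, 0.2, 2.2]
grip_width: 0.0006
```

>>> play_rows(twist=[[0, 0, 0], [0, 0, 0]], travel=[[0, 0, -0.03], [0, 0, 0]], grip=[1, 1])

```text
time_s: 19.3
ee_pos: [0.605, -0.1445, 0.0233]
eef_rot: [-1.57, -0.0, -1.489]
force: [-0.9, 1.8, 7.0]
grip_width: 0.0007
```

```bash
python3 look2.py s19.png
```

```text
19.4 [ 0.60496112 -0.14454844  0.02331071] [-1.57044623e+00 -1.41616121e-04 -1.48907637e+00] [-0.74189594  0.95890252  7.59597139] [0.17092906 0.17967568 0.02240227]
```

View pics/s19.png

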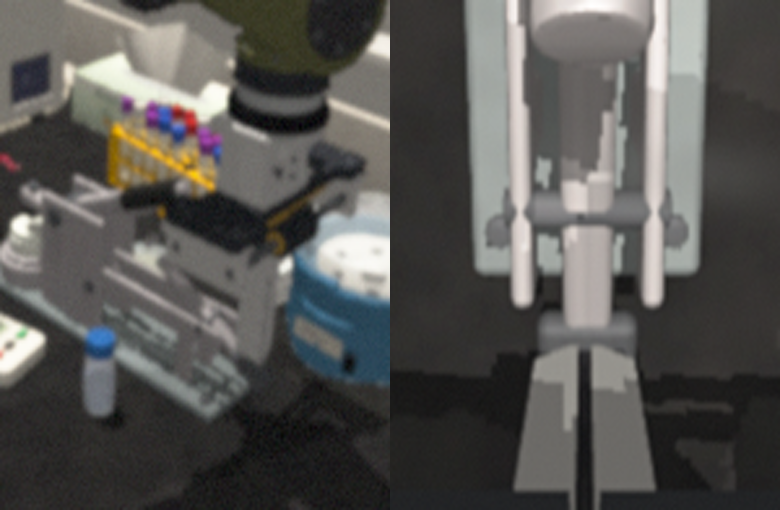

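Scene crop now shows the handle sloping up at (160,195) and the jaw raised at (33,190), so it has sprung open. I'll lift off the lever.

>>> play_rows(twist=[[0, 0, 0], [0, 0, 0], [0, 0, 0], [0, 0, 0], [0, 0, 0], [0, 0, 0]], travel=[[0, 0, 0.04], [0, 0, 0.1], [0, 0, 0.2], [0, 0, 0.2], [0, 0, 0.2], [0, 0, 0]], grip=[1, 1, 1, 1, 1, 1])

```text
time_s: 20.0
ee_pos: [0.6056, -0.1446, 0.062]
eef_rot: [-1.568, -0.001, -1.489]
force: [0.8, -0.4, 0.5]
grip_width: 0.0005
```

```bash
python3 look2.py s20.png
```

```text
20.1 [ 0.60482556 -0.14442943  0.06018991] [-1.57059296e+00 -1.01471231e-04 -1.48891843e+00] [ 0.5356884  -0.16925979 -0.76177648] [-0.11020797  0.08210344  0.03713927]
```

View pics/s20.png

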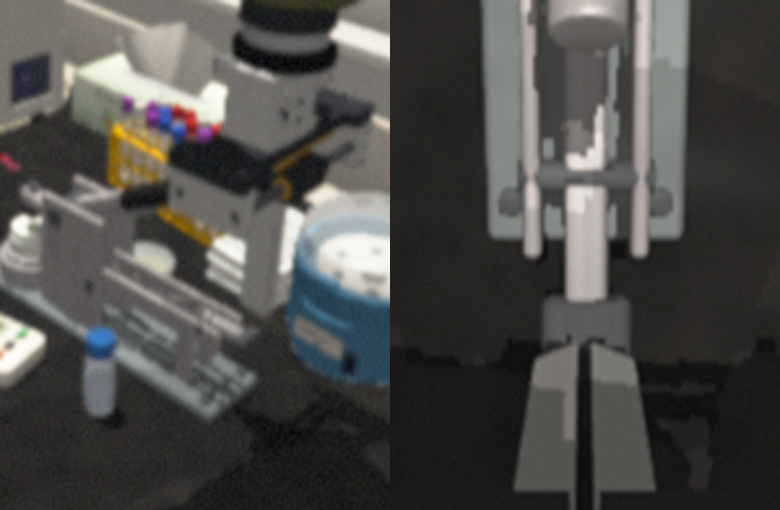

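>>> play_rows(twist=[[0, 0, 0], [0, 0, 0], [0, 0, 0], [0, 0, 0], [0, 0, 0], [0, 0, 0], [0, 0, 0], [0, 0, 0], [0, 0, 0], [0, 0, 0], [0, 0, 0], [0, 0, 0]], travel=[[0, 0, 0.4], [0, 0, 0.6], [0, 0, 0.6], [0, 0, 0.6], [0, 0, 0.6], [-0.4, -0.4, 0], [-0.6, -0.5, 0], [-0.6, -0.5, 0], [-0.6, -0.5, 0], [-0.6, -0.5, 0], [-0.4, -0.4, 0], [0, 0, 0]], grip=[1, 1, 1, 1, 1, 1, 1, 1, 1, 1, 1, 1])

```text
time_s: 21.3
ee_pos: [0.4429, -0.2863, 0.1998]
eef_rot: [-1.571, 0.0, -1.492]
force: [0.9, 0.3, -0.3]
grip_width: 0.0004
```

```bash
python3 - <<'E'
from h import *
p=shot('top','t21.png');q=ctrl.camera('scene');o=ctrl.get_obs();print(o['time_s'],o['ee_pos'],o['force'])
a=q['img'][165:265,195:335];cv2.imwrite('pics/s21.png',cv2.resize(a,None,fx=5.5,fy=5.5,interpolation=cv2.INTER_CUBIC)[:,:,::-1])
E
```

```text
21.4 [ 0.4447251  -0.28453504  0.19980486] [0.0103574  0.22806648 0.32804515]
```

View pics/t21.png

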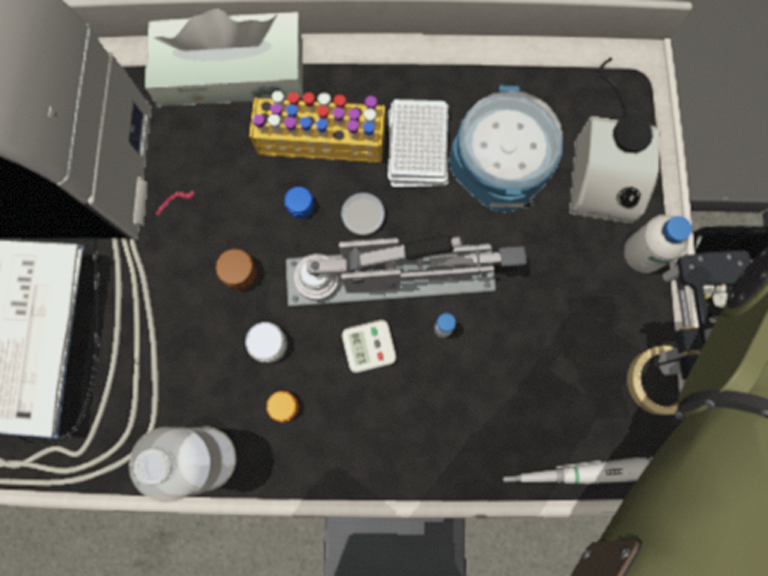

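View pics/s21.png

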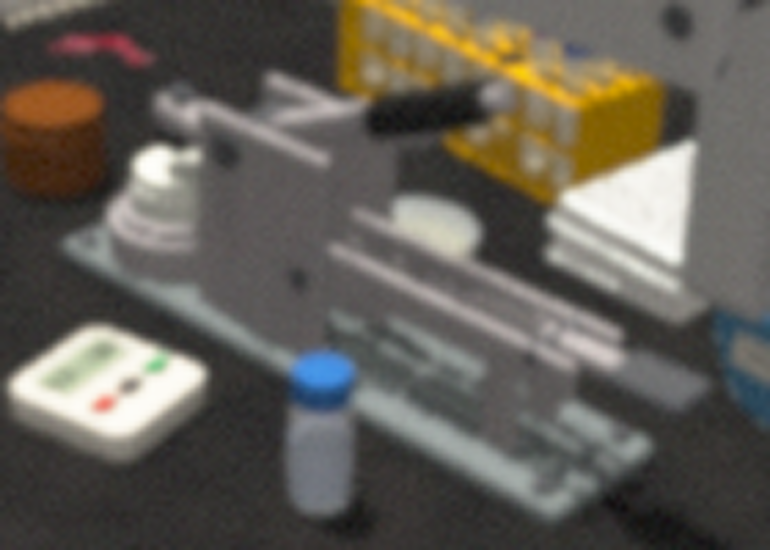

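```bash
python3 - <<'E'
import cv2,numpy as np
a=cv2.imread('pics/s1.png')[100:290,90:230];b=cv2.imread('pics/s21.png')[100:290,90:230]
cv2.imwrite('pics/cmp.png',cv2.resize(np.hstack([a,b]),None,fx=2.7,fy=2.7))
E
```

```text
(no output)
```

View pics/cmp.png

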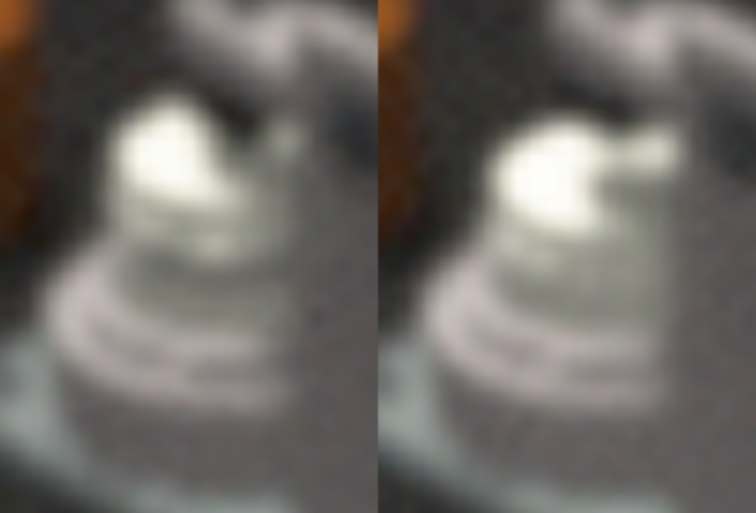

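The lid top has dropped from about row 95 to 118 in the crop, which is roughly 4–5 mm. The dark gap at row 265 on the left is gone on the right, so the cassette is shut. It stands in its nest with the jaw pad clear above it.

```bash
python3 -c "
from station import ctrl
print(ctrl.hand_in())"
```

```text
the job is handed in; nothing more can be done
None
```

The cassette is shut in its nest, and the job was handed in at about 21.4 s of the 48 s allowed.

- **Locking:** I pushed the handle down with the closed fingertips. Resistance peaked at about 9 N, went slack at the centre, and I stopped before the hard stop. With the fingers lifted clear, the handle stayed down.
- **Release:** I pressed the lever pad until the handle and jaw sprang open, about 16 mm of travel. The last reading there was 7–8 N. I couldn't tell whether that was still the lifting stage or the start of the lever's stop, so I lifted off at once.
- **Last checks:**
  - Before and after pictures show the lid about 4–5 mm lower and the gap gone.
  - The jaw is open and the lever is back at rest.
  - The timer, petri dish and vial are where they were.
  - The robot is clear, with force readings near 0 N.
- **Disagreement:** In the pictures and by contact, the closed fingertips sat about 28 mm higher than the reported tool position and stated fingertip length give. I never found out why, so I worked by feel and by camera instead.

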